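# Index the injector round to the pointer

## Robot

A 7-joint arm with a two-finger parallel gripper is mounted at the origin on the work surface. World frame = base frame: x ahead of the robot, y to its left, z up, the work surface at z = 0. Lengths are in m, angles in rad, forces in N, time in s.
With the tool pointing down it reaches from about 0.425 to 0.925 m from the base axis. Payload 6.8 kg.
Tool frame: the origin (TCP) lies at the very end of the fingers, on their centre line; the grasp point (between the pads) lies 19 mm behind it; z points along the fingers, y is the direction in which the jaws open and shut (so a half turn about z gives the same grasp; the last joint's range is limited). The gripper opens to 85 mm and grips with 20 to 120 N. Pads are 22 mm wide; open, the fingers measure 114 mm over their backs; the gripper's body (76 mm by 85 mm) begins 54 mm behind the grasp point. The pads swing forward as they close: fully open they stand 13 mm farther back than shut.
Start: joints at [1.043, 0.477, 0.022, 1.555, -0.011, 1.109, -0.083], TCP at [0.275, -0.616, 0.231] pointing down, gripper open.
Joint ranges: [-2.96, 2.96], [-0.34, 2.1], [-1.41, 1.46], [0.24, 2.44], [-1.37, 4.51], [0.17, 1.92], [-2.96, 2.96]. Speed limits (rad/s): [2.39, 2.39, 3.14, 3.14, 3.14, 3.14, 3.14].

## Interface

Orientations are given as a rotation vector (axis times angle).
In Python, from bench import monitor, viewer, job gives the robot as it stands. The module is installed in compiled form; this text tells all that it offers.
- The arm moves only by the tool drive_tool, never from a script. Its argument "commands" is a list of rows, each an object with "linear": the shift along the tool's x, y, z in m, a list of three; "dr": the turn, a rotation vector about the tool's x, y, z in degrees, a list of three; "jaw": the closure, from 0 (fully open) to 1 (shut). A call has 1 to 8 rows; each row shifts and turns the pose as measured when the row begins, along the tool's axes as they then stand; what a row does not reach is not made up. A row lasts 1/8 s, in which the tool goes at most 62.5 mm and 10.7 degrees, less where a joint would pass 70% of its speed; a pose out of reach is approached as far as the arm can. A call is refused whole if a number of a shift passes 0.0625 or a number of a turn 10.7, either way. A call with a gripper value outside its range is refused whole. The fingers move at their own pace and stop on an object; "force" is the grip in N (left out, the last holds). Time passes only in rows, so rows that do not move let the fingers close. It gives the time, the measured TCP pose, the force and the opening at its end, in the units of the state.
- monitor.get_obs(): the state, without advancing time (a new reading comes with each control period).
- viewer.grab_frame(name): name is "side" or "top"; returns the picture (420x560x3 uint8, red, green, blue); there is no depth.
- viewer.calibration(name): a dict with "K" (3x3 intrinsics, pixels), "R" (3x3) and "t" (3): a world point X has camera coordinates R X + t. Camera axes: x right, y down, z forward; pixel columns grow to the right and rows downward; lengths in m; the calibration is good to about 2 mm. A picture is of the moment at which its call begins. calibration takes no time and is no camera call.
- job.hand_in(): hands the job in, once; it reports no verdict.
The state is a dict: "clock": time; "joints": joint angles; "qvel": joint speeds; "tau": joint torques, N m; "tcp_pos": TCP position; "orientation": TCP orientation; "contact_force": force on the tool from outside, world axes, zero at the start; "moment": the same for the moment, N m; "grip_width": finger opening in m.
Only numpy, scipy, OpenCV 4.12 (cv2) and the standard library are available. Lean on these libraries where they do the work, as an engineer would, in place of code of your own. Each camera call takes 0.05 s, during which the arm holds its last target.

## Task

Two ratchet turntables stand on the test bench; one of them carries an upright fuel injector. Take that turntable's lever handle and pump it to and fro over its full swing, one tooth a stroke, until the injector stands at the fixed pointer and not past it, then let go of the handle. Turn it by the lever only: do not touch the turntable itself, and leave the empty turntable alone.

Things in the scene. Friction and masses are not known exactly. Their poses are not given: they have to be found in the camera images.
- indexer: Ratchet indexer with the injector: round green base, 200 mm across, 18 mm high, fixed. Origin: centre of its underside; z up is the axis of turntable and lever; +x points from the axis to the fixed pointer, a steel finger on a post at the rim, 76 mm high. The lever, leaves on the -x side. Angles are counter-clockwise from +x seen from above. Only counter-clockwise lever strokes drive.
- pump_handle (a point): Upright black round handle on the lever, 24 mm across, 40 to 125 mm above the bench, 140 mm from the axis. This point: its centre line, 95 mm up. It swings between stops at 162 degrees and 198 degrees (end of the working stroke, where the tooth is home). Going back clockwise to under 170 takes the next tooth; the turntable stays (settles back up to 3 degrees). Needs under 10 N; stays where left.
- turntable: Ratchet wheel, 160 mm across, 15 teeth of 24 degrees, an aluminium plate (top 55 mm up) with five low sockets, one holding the injector (28 mm wide, top 125 mm up). Origin on the axis at bench level; +x points to the injector, 46 mm out. Starts 65 to 110 degrees clockwise of the pointer, perhaps part-way through a tooth (short first step); at home on a tooth it can stand exactly at the pointer.
- spare: The other indexer, same make and size, all five sockets empty: to be left alone. Origin and axes as for the first, its lever and handle also on the -x side.

How it is judged:
By the outcome, as a careful person would: the job done as asked, in the order asked, and still so for the second after the job is handed in, with the robot touching nothing.
It also fails if it takes over 64 s, if anything falls off the work surface, if the arm or the gripper's body presses on something with over 40 N, if the wrist force passes 120 N, or if a joint passes its speed limit or range.

## Working session

There is one attempt and no reset: what is moved stays moved. The work goes in short steps, Python scripts to look and compute and a tool call to move; the robot and the scene stay as the last step left them, time stands still between calls to the robot, and variables do not carry over. Pictures are saved under pics/ and viewed, and the job is handed in when it is done.

Besides the shell and the picture viewer there is one more tool, called after ">>>" as name(argument=value, ...), one argument or row to a line, values as JSON. drive_tool: Moves the arm, as the interface text tells. Its arguments: {"type":"object","properties":{"commands":{"type":"array"},"force":{"type":"number"}},"required":["commands"]}

```bash
mkdir -p pics; python3 - <<'E'
from bench import monitor, viewer, job
import cv2,numpy as np
print(monitor.get_obs())
for n in("side","top"):
    im=viewer.grab_frame(n); cv2.imwrite(f"pics/{n}0.png",im[:,:,::-1]); c=viewer.calibration(n); print(n,c)
E
```

```text
{'clock': 0.0, 'joints': array([ 1.04289119,  0.47779052,  0.02235483,  1.5564552 , -0.01153078,
        1.10930733, -0.08309772]), 'qvel': array([ 0.00054564, -0.00158703, -0.0002211 , -0.00046739, -0.00151575,
        0.00109325, -0.00270754]), 'tau': array([-1.11039011e-03, -5.96442211e+01,  1.60784908e+00, -2.81193978e+01,
        1.24910264e-02,  9.27687564e-03, -8.49998344e-06]), 'tcp_pos': array([ 0.27486044, -0.61584982,  0.23033085]), 'orientation': array([-3.07091377e+00, -6.54223984e-01,  7.75659612e-04]), 'contact_force': array([0.00742046, 0.97616383, 0.22837142]), 'moment': array([-0.045195  ,  0.00186984,  0.01981829]), 'grip_width': 0.08551621384652575}
side {'K': array([[396.38724848,   0.        , 279.43011027],
       [  0.        , 396.38724848, 210.8110866 ],
       [  0.        ,   0.        ,   1.        ]]), 'R': array([[-0.98653601, -0.1622633 , -0.02042863],
       [-0.08201067,  0.59890398, -0.79661049],
       [ 0.14149544, -0.78420957, -0.60414766]]), 't': array([0.5505464 , 0.09392819, 0.70477234])}
top {'K': array([[408.41860531,   0.        , 274.42112625],
       [  0.        , 408.41860531, 209.23312526],
       [  0.        ,   0.        ,   1.        ]]), 'R': array([[ 0.01488701, -0.99947881, -0.02864414],
       [-0.99731312, -0.01278751, -0.072132  ],
       [ 0.07172812,  0.02964101, -0.99698369]]), 't': array([0.00908823, 0.55742216, 0.7512423 ])}
```

View pics/side0.png

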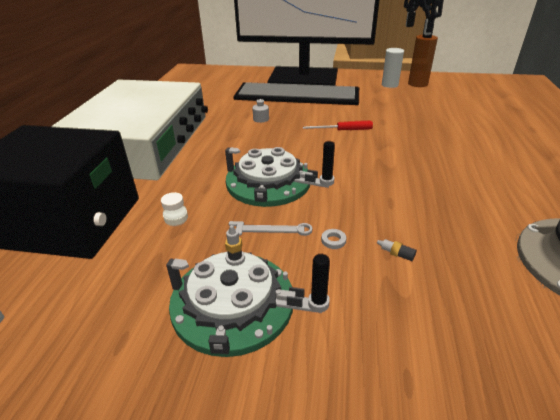

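View pics/top0.png

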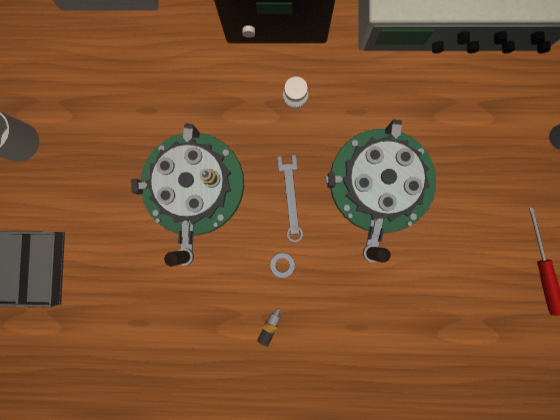

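```bash
cat > h.py <<'E'
import cv2,numpy as np
from bench import monitor, viewer, job
def ray(n,u,v):
    c=viewer.calibration(n); K,R,t=c['K'],c['R'],c['t']
    d=R.T@np.linalg.solve(K,[u,v,1]); o=-R.T@t; return o,d
def onz(n,u,v,z):
    o,d=ray(n,u,v); return o+d*(z-o[2])/d[2]
def proj(n,X):
    c=viewer.calibration(n); p=c['K']@(c['R']@np.asarray(X,float)+c['t']); return p[:2]/p[2]
E
python3 - <<'E'
from h import *
s=cv2.imread('pics/side0.png');t=cv2.imread('pics/top0.png')
cv2.imwrite('pics/tz.png',cv2.resize(t[110:280,110:260],None,fx=3.5,fy=3.5,interpolation=cv2.INTER_CUBIC)[:600])
cv2.imwrite('pics/sz.png',cv2.resize(s[210:360,150:340],None,fx=4,fy=4,interpolation=cv2.INTER_CUBIC)[:600])
for n,im in(('side',s),('top',t)):
    hsv=cv2.cvtColor(im,cv2.COLOR_BGR2HSV)
    m=cv2.inRange(hsv,(60,80,30),(90,255,200))
    cs,_=cv2.findContours(m,cv2.RETR_EXTERNAL,cv2.CHAIN_APPROX_NONE)
    for c in cs:
        if cv2.contourArea(c)>500:
            h=cv2.convexHull(c)[:,0]
            P=np.array([onz(n,u,v,.018)[:2] for u,v in h.astype(float)])
            cc,r=cv2.minEnclosingCircle(P.astype(np.float32)); print(n,'base',cc,r,len(P))
    m=cv2.inRange(hsv,(0,0,150),(180,60,255))
    cs,_=cv2.findContours(m,cv2.RETR_EXTERNAL,cv2.CHAIN_APPROX_NONE)
    for c in cs:
        if cv2.contourArea(c)>800:
            h=cv2.convexHull(c)[:,0]
            P=np.array([onz(n,u,v,.055)[:2] for u,v in h.astype(float)])
            cc,r=cv2.minEnclosingCircle(P.astype(np.float32)); print(n,'plate',cc,r,len(P))
E
```

```text
side base (0.6069467067718506, 0.1889907568693161) 0.09977559745311737 30
side base (0.6161627769470215, -0.1623949110507965) 0.09833047538995743 25
side plate (0.608249306678772, 0.17958912253379822) 0.06733390688896179 37
side plate (0.08390882611274719, 0.03468755632638931) 0.0877266526222229 17
side plate (0.6161711812019348, -0.18930621445178986) 0.07196196168661118 23
side plate (1.086761236190796, -0.46270057559013367) 0.25665274262428284 16
side plate (0.6860881447792053, -1.6771094799041748) 0.4435628056526184 17
side plate (-0.22426973283290863, -1.5737009048461914) 0.7908846139907837 11
side plate (1.0454051494598389, -1.5407581329345703) 0.764586329460144 11
top base (0.5655986070632935, -0.12919184565544128) 0.051132332533597946 16
top base (0.5963538885116577, -0.22697342932224274) 0.08610805124044418 24
top base (0.6057285070419312, 0.16191792488098145) 0.09583678841590881 25
top base (0.672547459602356, -0.14066319167613983) 0.0640999898314476 18
top plate (0.6061100363731384, 0.17743457853794098) 0.0648648664355278 33
top plate (0.6161395311355591, -0.18720890581607819) 0.06494779139757156 33
top plate (0.9284387230873108, -0.32852333784103394) 0.17336180806159973 8
```

View pics/tz.png

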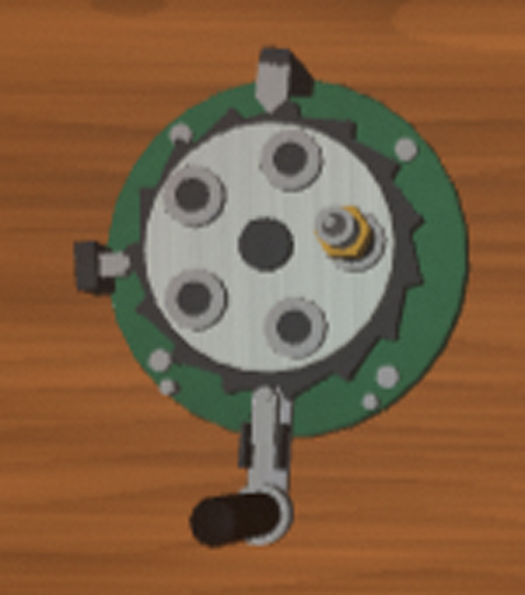

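View pics/sz.png

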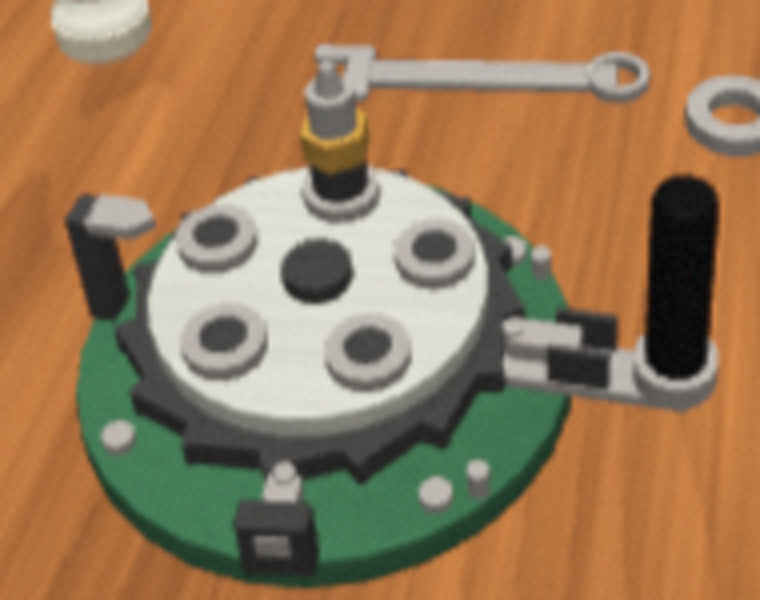

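```bash
python3 - <<'E'
from h import *
def T(x,y): return x/3.5-.36+110,y/3.5-.36+110
def S(x,y): return x/4-.37+150,y/4-.37+210
def p(n,uv,z): r=onz(n,*uv,z); return r
A=np.mean([p('top',T(266,244),.056)[:2],p('side',S(317,270),.056)[:2]],0)
print('hub',p('top',T(266,244),.058),p('side',S(317,270),.058))
print('tip',p('top',T(272,112),.076),p('side',S(153,218),.076))
print('handle top',p('top',T(213,521),.125),p('side',S(684,197),.125))
for w in [(291,160),(194,195),(195,298),(297,327),(356,242)]:
    q=p('top',T(*w),.06)[:2]; d=q-p('top',T(266,244),.058)[:2]; print('sockT',q,np.degrees(np.arctan2(d[1],d[0])),np.hypot(*d))
for w in [(217,234),(434,247),(224,338),(367,345),(340,193)]:
    q=p('side',S(*w),.06)[:2]; d=q-p('side',S(317,270),.058)[:2]; print('sockS',q,np.degrees(np.arctan2(d[1],d[0])),np.hypot(*d))
# spare handle
s=cv2.imread('pics/side0.png');hsv=cv2.cvtColor(s,cv2.COLOR_BGR2HSV)
E
```

```text
hub [0.6068933  0.17789689 0.058     ] [0.60773952 0.17607694 0.058     ]
tip [0.67215696 0.17237198 0.076     ] [0.67214279 0.17483814 0.076     ]
handle top [0.46705956 0.18189828 0.125     ] [0.46708245 0.18483564 0.125     ]
sockT [0.65074268 0.16566289] -15.589125798270901 0.04552404573242209
sockT [0.63187211 0.21586298] 56.65810803761436 0.04544628821780854
sockT [0.57807162 0.21349163] 128.99768384809093 0.045800377028887056
sockT [0.5636809 0.1599902] -157.49148184332054 0.04677564029484874
sockT [0.60814929 0.13059241] -88.47908429428584 0.047321150960186985
sockS [0.65174517 0.16471127] -14.481739960207323 0.045449712422186435
sockS [0.56456725 0.15934618] -158.81690562779306 0.046300792917662786
sockS [0.63233871 0.21611318] 58.432463219506346 0.046989577296373625
sockS [0.57887027 0.21166795] 129.04685109042669 0.04582743048980215
sockS [0.60894404 0.13500007] -88.32035931173104 0.04109452842407402
```

```bash
cat >> h.py <<'E'
from scipy.spatial.transform import Rotation as Ro
def plan(wps,n,pos=None,rot=None):
    """wps: list of (x,y,z,headingdeg), n rows each; prints rows in tool frame, nominal tracking"""
    o=monitor.get_obs()
    if pos is None: pos=o['tcp_pos']; rot=Ro.from_rotvec(o['orientation'])
    for w,k in zip(wps,n):
        X=np.array(w[:3]); h=np.radians(w[3])
        Rt=Ro.from_matrix(np.array([[np.cos(h),np.sin(h),0],[np.sin(h),-np.cos(h),0],[0,0,-1.]]))
        for i in range(k):
            f=1/(k-i); d=rot.inv().apply((X-pos)*f); dr=(rot.inv()*Rt).as_rotvec()*f
            print(np.round(d,4).tolist(),np.round(np.degrees(dr),1).tolist())
            pos=pos+rot.apply(d); rot=rot*Ro.from_rotvec(dr)
        print('--')
def st():
    o=monitor.get_obs(); R=Ro.from_rotvec(o['orientation']).as_matrix()
    print(round(o['clock'],2),'pos',o['tcp_pos'].round(4),'head',np.degrees(np.arctan2(R[1,0],R[0,0])).round(1),'down',R[:,2].round(3),'F',o['contact_force'].round(1),'w',round(o['grip_width'],4),'q',o['joints'].round(2))
E
python3 -c "
from h import *
st(); plan([(.46,-.35,.235,-3),(.467,.183,.235,-3)],[7,11])"
```

```text
0.1 pos [ 0.2749 -0.6159  0.2304] head 24.1 down [-0.001  0.001 -1.   ] F [0.9 0.1 1. ] w 0.0851 q [ 1.04  0.48  0.02  1.56 -0.01  1.11 -0.08]
[0.0396, -0.0239, -0.0006] [-0.0, 0.0, 3.9]
[0.0379, -0.0265, -0.0006] [-0.0, 0.0, 3.9]
[0.0361, -0.029, -0.0006] [-0.0, 0.0, 3.9]
[0.034, -0.0314, -0.0006] [-0.0, 0.0, 3.9]
[0.0318, -0.0336, -0.0006] [-0.0, 0.0, 3.9]
[0.0295, -0.0357, -0.0006] [-0.0, 0.0, 3.9]
[0.027, -0.0376, -0.0006] [-0.0, 0.0, 3.9]
--
[-0.0019, -0.0484, -0.0] [0.0, -0.0, -0.0]
[-0.0019, -0.0484, -0.0] [0.0, -0.0, -0.0]
[-0.0019, -0.0484, -0.0] [0.0, -0.0, -0.0]
[-0.0019, -0.0484, -0.0] [0.0, -0.0, -0.0]
[-0.0019, -0.0484, -0.0] [0.0, -0.0, -0.0]
[-0.0019, -0.0484, -0.0] [0.0, -0.0, -0.0]
[-0.0019, -0.0484, -0.0] [0.0, -0.0, -0.0]
[-0.0019, -0.0484, -0.0] [0.0, -0.0, -0.0]
[-0.0019, -0.0484, -0.0] [0.0, -0.0, -0.0]
[-0.0019, -0.0484, -0.0] [0.0, -0.0, -0.0]
[-0.0019, -0.0484, -0.0] [0.0, -0.0, -0.0]
--
```

>>> drive_tool(
  commands=[
    {"linear": [0.04,-0.024,0],"dr": [0,0,3.9],"jaw": 0},
    {"linear": [0.038,-0.0265,0],"dr": [0,0,3.9],"jaw": 0},
    {"linear": [0.036,-0.029,0],"dr": [0,0,3.9],"jaw": 0},
    {"linear": [0.034,-0.031,0],"dr": [0,0,3.9],"jaw": 0},
    {"linear": [0.032,-0.034,0],"dr": [0,0,3.9],"jaw": 0},
    {"linear": [0.03,-0.036,0],"dr": [0,0,3.9],"jaw": 0},
    {"linear": [0.027,-0.038,0],"dr": [0,0,3.9],"jaw": 0},
  ],
)

```text
clock: 0.98
tcp_pos: [0.464, -0.3458, 0.2269]
orientation: [-3.136, 0.127, 0.01]
contact_force: [0.6, -0.9, -0.1]
grip_width: 0.0854
```

>>> drive_tool(
  commands=[
    {"linear": [0,-0.05,0],"dr": [0,0,0],"jaw": 0},
    {"linear": [0,-0.05,0],"dr": [0,0,0],"jaw": 0},
    {"linear": [0,-0.05,0],"dr": [0,0,0],"jaw": 0},
    {"linear": [0,-0.05,0],"dr": [0,0,0],"jaw": 0},
    {"linear": [0,-0.05,0],"dr": [0,0,0],"jaw": 0},
    {"linear": [0,-0.05,0],"dr": [0,0,0],"jaw": 0},
    {"linear": [0,-0.05,0],"dr": [0,0,0],"jaw": 0},
    {"linear": [0,-0.05,0],"dr": [0,0,0],"jaw": 0},
  ],
)

```text
clock: 1.98
tcp_pos: [0.4963, 0.0662, 0.2263]
orientation: [-3.136, 0.127, 0.013]
contact_force: [0.6, -0.6, 0.3]
grip_width: 0.0849
```

```bash
python3 -c "
from h import *
st(); plan([(.467,.183,.20,-3)],[4])"
```

```text
1.98 pos [0.4963 0.0662 0.2263] head -4.6 down [-0.008  0.004 -1.   ] F [ 0.6 -0.6  0.3] w 0.0849 q [-0.04  0.21 -0.25  1.95  0.06  0.99 -1.96]
[-0.0096, -0.0285, 0.0067] [-0.0, 0.1, -0.4]
[-0.0094, -0.0286, 0.0067] [-0.0, 0.1, -0.4]
[-0.0092, -0.0286, 0.0067] [-0.0, 0.1, -0.4]
[-0.009, -0.0287, 0.0066] [-0.0, 0.1, -0.4]
--
```

>>> drive_tool(
  commands=[
    {"linear": [-0.01,-0.028,0.006],"dr": [0,0.1,-0.4],"jaw": 0},
    {"linear": [-0.009,-0.029,0.007],"dr": [0,0.1,-0.4],"jaw": 0},
    {"linear": [-0.009,-0.029,0.007],"dr": [0,0.1,-0.4],"jaw": 0},
    {"linear": [-0.009,-0.029,0.007],"dr": [0,0.1,-0.4],"jaw": 0},
    {"linear": [0,0,0],"dr": [0,0,0],"jaw": 0},
  ],
)

```text
clock: 2.6
tcp_pos: [0.4643, 0.1919, 0.1982]
orientation: [-3.137, 0.069, 0.005]
contact_force: [0.0, -0.5, -0.0]
grip_width: 0.0852
```

```bash
python3 -c "
from h import *
st(); plan([(.467,.183,.074,-2.6)],[6])
for n in ('side','top'):
    cv2.imwrite(f'pics/{n}1.png',viewer.grab_frame(n)[:,:,::-1])
print(proj('side',(.467,.183,.125)),proj('top',(.467,.183,.125)))
"
```

```text
2.6 pos [0.4643 0.1919 0.1982] head -2.5 down [-0.003  0.004 -1.   ] F [ 0.  -0.5 -0. ] w 0.0852 q [-0.23  0.25 -0.33  1.98  0.1   0.93 -2.22]
[0.0006, 0.0016, 0.0207] [-0.0, 0.0, 0.0]
[0.0006, 0.0015, 0.0207] [-0.0, 0.0, 0.0]
[0.0006, 0.0015, 0.0207] [-0.0, 0.0, 0.0]
[0.0005, 0.0015, 0.0207] [-0.0, 0.0, 0.0]
[0.0005, 0.0015, 0.0207] [-0.0, 0.0, 0.0]
[0.0005, 0.0015, 0.0207] [-0.0, 0.0, 0.0]
--
[320.79578286 257.9707695 ] [169.82529721 258.52284704]
```

View pics/side1.png

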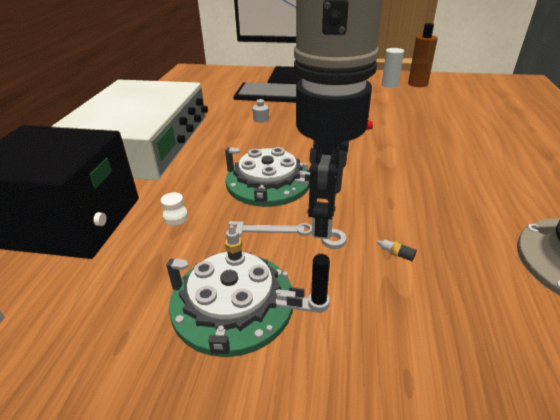

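>>> drive_tool(
  commands=[
    {"linear": [0.001,0.003,0.02],"dr": [0,0,0],"jaw": 0},
    {"linear": [0.001,0.002,0.02],"dr": [0,0,0],"jaw": 0},
    {"linear": [0.0005,0.0015,0.02],"dr": [0,0,0],"jaw": 0},
  ],
)

```text
clock: 3.08
tcp_pos: [0.4709, 0.1787, 0.1391]
orientation: [-3.137, 0.087, -0.005]
contact_force: [0.5, -0.3, -0.3]
grip_width: 0.0855
```

```bash
python3 -c "
from h import *
st(); plan([(.467,.183,.076,-2.6)],[3])
"
```

```text
3.08 pos [0.4709 0.1787 0.1391] head -3.2 down [ 0.003  0.003 -1.   ] F [ 0.5 -0.3 -0.3] w 0.0855 q [-0.22  0.33 -0.31  2.03  0.14  0.79 -2.24]
[-0.0014, -0.0013, 0.021] [-0.1, -0.1, -0.2]
[-0.0014, -0.0013, 0.021] [-0.1, -0.1, -0.2]
[-0.0014, -0.0013, 0.021] [-0.1, -0.1, -0.2]
--
```

>>> drive_tool(
  commands=[
    {"linear": [-0.0015,-0.001,0.021],"dr": [0,0,0],"jaw": 0},
    {"linear": [-0.001,-0.001,0.021],"dr": [0,0,0],"jaw": 0},
    {"linear": [-0.001,-0.001,0.018],"dr": [0,0,0],"jaw": 0},
    {"linear": [0,0,0],"dr": [0,0,0],"jaw": 0},
  ],
)

```text
clock: 3.58
tcp_pos: [0.4697, 0.1746, 0.0767]
orientation: [3.139, -0.103, 0.004]
contact_force: [-0.2, -0.2, -0.3]
grip_width: 0.0856
```

```bash
python3 -c "
from h import *
st(); plan([(.467,.183,.076,-2.6)],[1])
for n in ('side','top'):
    cv2.imwrite(f'pics/{n}2.png',viewer.grab_frame(n)[:,:,::-1])
"
```

```text
3.58 pos [0.4697 0.1746 0.0767] head -3.8 down [ 0.003 -0.001 -1.   ] F [-0.2 -0.2 -0.3] w 0.0856 q [-0.25  0.43 -0.28  2.08  0.19  0.66 -2.3 ]
[-0.0032, -0.0082, 0.0007] [0.1, -0.2, -1.2]
--
```

View pics/side2.png

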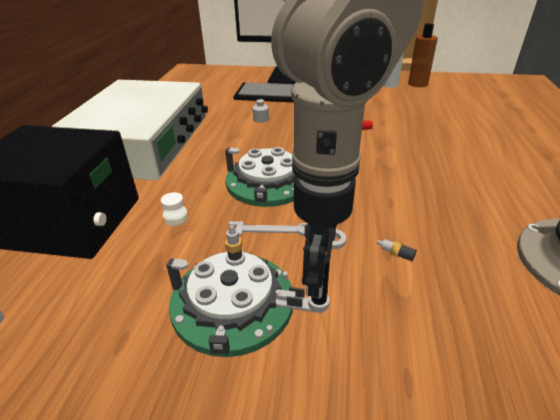

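View pics/top2.png

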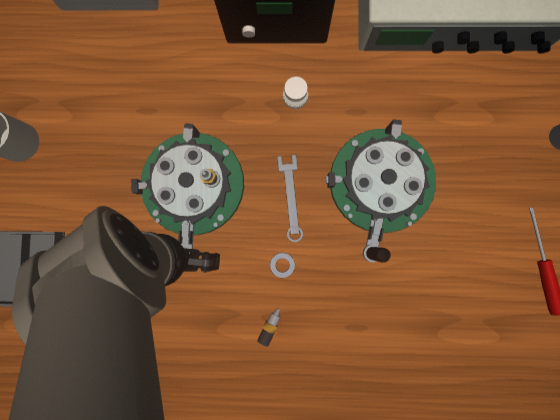

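>>> drive_tool(
  commands=[
    {"linear": [-0.003,-0.008,0.0],"dr": [0,0,-1],"jaw": 0},
    {"linear": [0,0,0],"dr": [0,0,0],"jaw": 0.4},
    {"linear": [0,0,0],"dr": [0,0,0],"jaw": 1},
    {"linear": [0,0,0],"dr": [0,0,0],"jaw": 1},
    {"linear": [0,0,0],"dr": [0,0,0],"jaw": 1},
    {"linear": [0,0,0],"dr": [0,0,0],"jaw": 1},
    {"linear": [0,0,0],"dr": [0,0,0],"jaw": 1},
  ],
  force=40,
)

```text
clock: 4.55
tcp_pos: [0.4697, 0.1845, 0.0806]
orientation: [-3.139, 0.074, -0.014]
contact_force: [-0.7, -0.6, 1.4]
grip_width: 0.0232
```

```bash
python3 -c "
from h import *
st()
"
```

```text
4.55 pos [0.4697 0.1845 0.0806] head -2.7 down [ 0.009  0.001 -1.   ] F [-0.7 -0.6  1.4] w 0.0232 q [-0.26  0.42 -0.29  2.07  0.2   0.66 -2.3 ]
```

```bash
cat >> h.py <<'E'
A=np.array([.6075,.177]);r=.139
def ang():
    o=monitor.get_obs(); d=o['tcp_pos'][:2]-A; return np.degrees(np.arctan2(d[1],d[0]))%360, np.hypot(*d)
def arc(angs,z=.078):
    plan([(A[0]+r*np.cos(np.radians(a)),A[1]+r*np.sin(np.radians(a)),z,a-180) for a in angs],[1]*len(angs))
E
python3 -c "
from h import *
print(ang()); arc([182,187,191])
"
```

```text
(np.float64(176.88858682146522), np.float64(0.13797886528798492))
[-0.0006, 0.0124, 0.0026] [-0.1, -0.5, -4.7]
--
[0.0005, 0.0121, -0.0] [-0.0, 0.0, -5.0]
--
[0.0003, 0.0097, 0.0] [0.0, 0.0, -4.0]
--
```

>>> drive_tool(
  commands=[
    {"linear": [0,0.0125,0.002],"dr": [0,-0.5,-4.7],"jaw": 1},
    {"linear": [0.0005,0.012,0],"dr": [0,0,-5],"jaw": 1},
    {"linear": [0.0003,0.01,0],"dr": [0,0,-4],"jaw": 1},
  ],
)

```text
clock: 4.92
tcp_pos: [0.4717, 0.1534, 0.0807]
orientation: [-3.121, -0.316, -0.004]
contact_force: [0.2, 0.5, -2.6]
grip_width: 0.0228
```

```bash
python3 -c "
from h import *
st();print(ang()); arc([195,198])
"
```

```text
4.92 pos [0.4717 0.1534 0.0807] head 11.5 down [ 0.002  0.005 -1.   ] F [ 0.2  0.5 -2.6] w 0.0228 q [-0.15  0.42 -0.35  2.09  0.22  0.67 -2.01]
(np.float64(189.87254379438983), np.float64(0.1378661192004345))
[-0.0009, 0.0124, 0.0026] [-0.3, -0.2, -3.5]
--
[0.0002, 0.0073, 0.0] [0.0, 0.0, -3.0]
--
```

>>> drive_tool(
  commands=[
    {"linear": [0,0.007,0.001],"dr": [0,0,-1],"jaw": 1},
    {"linear": [0,0.005,0.001],"dr": [0,0,-2],"jaw": 1},
    {"linear": [0,0.0,0],"dr": [0,0,0],"jaw": 1},
  ],
)

```text
clock: 5.3
tcp_pos: [0.4737, 0.1443, 0.0807]
orientation: [-3.108, -0.406, -0.006]
contact_force: [0.9, -0.2, -5.6]
grip_width: 0.0232
```

```bash
python3 -c "
from h import *
st();print(ang())
"
```

```text
5.3 pos [0.4737 0.1443 0.0807] head 14.9 down [ 0.003  0.008 -1.   ] F [ 0.9 -0.2 -5.6] w 0.0232 q [-0.12  0.42 -0.36  2.09  0.23  0.67 -1.94]
(np.float64(193.73400232956885), np.float64(0.13770640304876475))
```

>>> drive_tool(
  commands=[
    {"linear": [0,0.004,-0.001],"dr": [0,0,-1],"jaw": 1},
    {"linear": [0,0.004,0],"dr": [0,0,-1],"jaw": 1},
  ],
)

```text
clock: 5.55
tcp_pos: [0.4742, 0.1441, 0.0806]
orientation: [-3.09, -0.466, -0.007]
contact_force: [-3.8, 13.4, -0.6]
grip_width: 0.0231
```

```bash
python3 -c "
from h import *
st();print(ang())
"
```

```text
5.55 pos [0.4742 0.1441 0.0806] head 17.2 down [ 0.002  0.017 -1.   ] F [-3.8 13.4 -0.6] w 0.0231 q [-0.1   0.42 -0.38  2.09  0.22  0.66 -1.89]
(np.float64(193.85372278083787), np.float64(0.1373006787726174))
```

```bash
cat >> h.py <<'E'
def snap(k):
    t=viewer.grab_frame('top'); s=viewer.grab_frame('side')
    t=t[:,:,::-1];s=s[:,:,::-1]
    a=cv2.resize(t[110:250,125:255],None,fx=3,fy=3,interpolation=cv2.INTER_CUBIC)
    b=cv2.resize(s[215:355,155:300],None,fx=3,fy=3,interpolation=cv2.INTER_CUBIC)
    cv2.imwrite(f'pics/c{k}.png',np.hstack([a[:,:390],b[:,:400]]))
E
python3 -c "
from h import *
snap(1)"
```

```text
(no output)
```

View pics/c1.png

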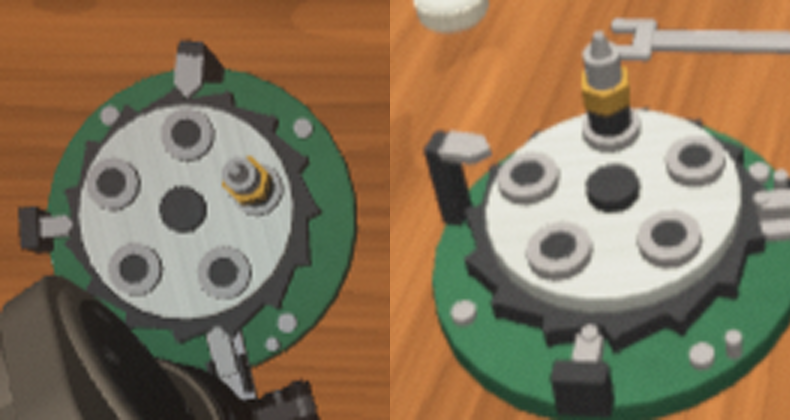

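```bash
cat >> h.py <<'E'
def wheel(k=None,top=(),side=()):
    # automatic: dark socket holes inside plate; both views, angle mod 72 about axis
    res={}
    for n in('top','side'):
        im=viewer.grab_frame(n)[:,:,::-1]
        g=cv2.cvtColor(im,cv2.COLOR_BGR2GRAY)
        m=(g<105).astype(np.uint8)
        N,l,s,c=cv2.connectedComponentsWithStats(m)
        L=[]
        for i in range(1,N):
            if 15<s[i,4]<200:
                q=onz(n,*c[i],.058)[:2]; d=q-np.array([.6073,.1770])
                R=np.hypot(*d)
                if R<.058: L.append((round(np.degrees(np.arctan2(d[1],d[0])),1),round(R*1e3),int(s[i,4])))
        print(n,L)
E
python3 -c "
from h import *
wheel()"
```

```text
top [(np.float64(0.7), 46, 76), (np.float64(-57.4), 39, 22), (np.float64(71.1), 48, 76), (np.float64(-69.6), 43, 25), (np.float64(-79.2), 48, 47), (np.float64(111.3), 1, 188), (np.float64(140.6), 47, 70), (np.float64(-147.6), 45, 74)]
side [(np.float64(-72.4), 58, 178), (np.float64(-141.5), 47, 52), (np.float64(-5.4), 48, 59), (np.float64(144.2), 44, 72), (np.float64(67.0), 44, 73)]
```

```bash
python3 -c "
from h import *
arc([189,184,179,174,169,164.5,161.0],.079)"
```

```text
[-0.0005, -0.0118, 0.0018] [-0.9, -0.3, 8.2]
--
[0.0005, -0.0121, -0.0] [0.0, 0.0, 5.0]
--
[0.0005, -0.0121, 0.0] [-0.0, 0.0, 5.0]
--
[0.0005, -0.0121, -0.0] [0.0, -0.0, 5.0]
--
[0.0005, -0.0121, -0.0] [0.0, -0.0, 5.0]
--
[0.0004, -0.0109, 0.0] [-0.0, 0.0, 4.5]
--
[0.0003, -0.0085, -0.0] [0.0, -0.0, 3.5]
--
```

>>> drive_tool(
  commands=[
    {"linear": [0,-0.012,0],"dr": [-0.9,0,5],"jaw": 1},
    {"linear": [0.0005,-0.012,0],"dr": [0,0,5],"jaw": 1},
    {"linear": [0.0005,-0.012,0],"dr": [0,0,5],"jaw": 1},
    {"linear": [0.0005,-0.012,0],"dr": [0,0,5],"jaw": 1},
    {"linear": [0.0005,-0.012,0],"dr": [0,0,5],"jaw": 1},
    {"linear": [0.0005,-0.011,0],"dr": [0,0,4],"jaw": 1},
    {"linear": [0,0,0],"dr": [0,0,0],"jaw": 1},
  ],
)

```text
clock: 6.62
tcp_pos: [0.4745, 0.2138, 0.0805]
orientation: [-3.12, 0.354, -0.015]
contact_force: [-1.4, 0.2, 3.4]
grip_width: 0.023
```

```bash
python3 -c "
from h import *
st();print(ang()); arc([164,160,158],.079)"
```

```text
6.62 pos [0.4745 0.2138 0.0805] head -12.9 down [ 0.01  0.   -1.  ] F [-1.4  0.2  3.4] w 0.023 q [-0.35  0.44 -0.24  2.04  0.17  0.67 -2.5 ]
(np.float64(164.54504259929192), np.float64(0.13802326120496053))
[-0.0009, -0.0014, 0.0014] [-0.2, -0.5, 3.1]
--
[0.0003, -0.0097, 0.0] [-0.0, 0.0, 4.0]
--
[0.0001, -0.0049, -0.0] [0.0, -0.0, 2.0]
--
```

>>> drive_tool(
  commands=[
    {"linear": [0.001,-0.007,0],"dr": [0,-0.5,2],"jaw": 1},
    {"linear": [0.001,-0.006,0],"dr": [0,0,1],"jaw": 1},
    {"linear": [0.001,-0.004,0],"dr": [0,0,1],"jaw": 1},
  ],
)

```text
clock: 7.0
tcp_pos: [0.4783, 0.2265, 0.0804]
orientation: [3.104, -0.466, -0.01]
contact_force: [-4.7, -1.3, 5.7]
grip_width: 0.023
```

```bash
python3 -c "
from h import *
st();print(ang())"
```

```text
7.0 pos [0.4783 0.2265 0.0804] head -17.1 down [-0.006 -0.002 -1.   ] F [-4.7 -1.3  5.7] w 0.023 q [-0.37  0.45 -0.23  2.01  0.15  0.7  -2.57]
(np.float64(159.0192227413489), np.float64(0.13838534423047885))
```

>>> drive_tool(
  commands=[
    {"linear": [0.001,-0.004,0],"dr": [0,0,0],"jaw": 1},
    {"linear": [0.0015,-0.004,0],"dr": [0,0,0],"jaw": 1},
  ],
)

```text
clock: 7.25
tcp_pos: [0.4788, 0.2288, 0.0802]
orientation: [3.095, -0.468, -0.023]
contact_force: [-14.0, -12.6, 20.3]
grip_width: 0.0231
```

```bash
python3 -c "
from h import *
st();print(ang()); wheel(); arc([163,168,173,178,183,188,191],.079)"
```

```text
7.25 pos [0.4788 0.2288 0.0802] head -17.2 down [-0.016 -0.009 -1.   ] F [-14.  -12.6  20.3] w 0.0231 q [-0.38  0.46 -0.23  2.    0.15  0.72 -2.57]
(np.float64(158.09019072825544), np.float64(0.13872730954158782))
top [(np.float64(-2.2), 46, 73), (np.float64(68.5), 48, 74), (np.float64(-60.7), 39, 23), (np.float64(-73.0), 43, 30), (np.float64(-82.4), 48, 44), (np.float64(106.9), 1, 189), (np.float64(137.9), 48, 74), (np.float64(-151.0), 46, 78)]
side [(np.float64(-74.7), 57, 162), (np.float64(-144.5), 47, 52), (np.float64(-8.6), 48, 57), (np.float64(140.8), 44, 68), (np.float64(63.9), 44, 69)]
[-0.0007, 0.0118, 0.0014] [0.8, 0.7, -0.2]
--
[0.0005, 0.0121, -0.0] [-0.0, -0.0, -5.0]
--
[0.0005, 0.0121, 0.0] [0.0, -0.0, -5.0]
--
[0.0005, 0.0121, -0.0] [-0.0, -0.0, -5.0]
--
[0.0005, 0.0121, -0.0] [-0.0, -0.0, -5.0]
--
[0.0005, 0.0121, -0.0] [-0.0, -0.0, -5.0]
--
[0.0002, 0.0073, 0.0] [0.0, 0.0, -3.0]
--
```

>>> drive_tool(
  commands=[
    {"linear": [-0.001,0.011,-0.001],"dr": [0.5,0.5,-3],"jaw": 1},
    {"linear": [0.0005,0.012,0],"dr": [0,0,-5],"jaw": 1},
    {"linear": [0.0005,0.012,0],"dr": [0,0,-5],"jaw": 1},
    {"linear": [0.0005,0.012,0],"dr": [0,0,-5],"jaw": 1},
    {"linear": [0.0005,0.012,0],"dr": [0,0,-5],"jaw": 1},
    {"linear": [0.0005,0.01,0],"dr": [0,0,-4],"jaw": 1},
    {"linear": [0,0,0],"dr": [0,0,0],"jaw": 1},
  ],
)

```text
clock: 8.22
tcp_pos: [0.4707, 0.1574, 0.0804]
orientation: [3.127, 0.297, -0.014]
contact_force: [1.1, -0.7, 1.5]
grip_width: 0.0227
```

```bash
python3 -c "
from h import *
st();print(ang()); arc([190,194],.079)"
```

```text
8.22 pos [0.4707 0.1574 0.0804] head 10.9 down [-0.009 -0.001 -1.   ] F [ 1.1 -0.7  1.5] w 0.0227 q [-0.16  0.42 -0.35  2.08  0.22  0.68 -2.03]
(np.float64(188.15043264336492), np.float64(0.13819768354660278))
[-0.0009, 0.0044, 0.0014] [-0.0, 0.5, 0.9]
--
[0.0003, 0.0097, 0.0] [0.0, -0.0, -4.0]
--
```

>>> drive_tool(
  commands=[
    {"linear": [0,0.007,0],"dr": [0,0.5,0],"jaw": 1},
    {"linear": [0,0.006,0],"dr": [0,0,-1],"jaw": 1},
    {"linear": [0,0.005,0],"dr": [0,0,-1],"jaw": 1},
    {"linear": [0,0.004,0],"dr": [0,0,-1],"jaw": 1},
  ],
)

```text
clock: 8.72
tcp_pos: [0.4737, 0.1436, 0.0804]
orientation: [-3.107, -0.394, -0.004]
contact_force: [-5.7, 16.0, -2.3]
grip_width: 0.0231
```

```bash
python3 -c "
from h import *
st();print(ang()); wheel()"
```

```text
8.72 pos [0.4737 0.1436 0.0804] head 14.5 down [ 0.001  0.01  -1.   ] F [-5.7 16.  -2.3] w 0.0231 q [-0.11  0.42 -0.36  2.09  0.22  0.66 -1.94]
(np.float64(194.0016808192883), np.float64(0.1378781094680824))
top [(np.float64(24.7), 47, 71), (np.float64(-30.8), 46, 21), (np.float64(-43.1), 46, 27), (np.float64(-54.4), 47, 53), (np.float64(115.6), 1, 185), (np.float64(94.5), 48, 72), (np.float64(-122.8), 45, 75), (np.float64(164.3), 47, 75)]
side [(np.float64(-118.5), 49, 54), (np.float64(18.4), 47, 63), (np.float64(170.0), 45, 66), (np.float64(92.8), 44, 74)]
```

>>> drive_tool(
  commands=[
    {"linear": [0,-0.012,0],"dr": [-0.5,0,4],"jaw": 1},
    {"linear": [0.0005,-0.012,0],"dr": [0,0,5],"jaw": 1},
    {"linear": [0.0005,-0.012,0],"dr": [0,0,5],"jaw": 1},
    {"linear": [0.0005,-0.012,0],"dr": [0,0,5],"jaw": 1},
    {"linear": [0.0005,-0.012,0],"dr": [0,0,5],"jaw": 1},
    {"linear": [0.0005,-0.011,0],"dr": [0,0,4],"jaw": 1},
    {"linear": [0.001,-0.007,0],"dr": [0,0,1.5],"jaw": 1},
  ],
)

```text
clock: 9.7
tcp_pos: [0.4745, 0.2171, 0.0803]
orientation: [3.105, -0.448, -0.001]
contact_force: [-7.3, -4.5, 9.7]
grip_width: 0.0227
```

```bash
python3 -c "
from h import *
st();print(ang()); arc([160,158],.079)"
```

```text
9.7 pos [0.4745 0.2171 0.0803] head -16.4 down [-0.001 -0.004 -1.   ] F [-7.3 -4.5  9.7] w 0.0227 q [-0.36  0.44 -0.23  2.03  0.16  0.69 -2.55]
(np.float64(163.2333997761117), np.float64(0.13886993474948647))
[0.0001, -0.0078, 0.0013] [0.3, -0.0, 3.6]
--
[0.0001, -0.0049, 0.0] [-0.0, 0.0, 2.0]
--
```

>>> drive_tool(
  commands=[
    {"linear": [0.0005,-0.007,-0.001],"dr": [0,0,1],"jaw": 1},
    {"linear": [0.001,-0.006,0],"dr": [0,0,0],"jaw": 1},
    {"linear": [0.001,-0.004,0],"dr": [0,0,0],"jaw": 1},
  ],
)

```text
clock: 10.07
tcp_pos: [0.4794, 0.2285, 0.0804]
orientation: [3.092, -0.481, -0.01]
contact_force: [-8.9, -8.9, 16.9]
grip_width: 0.0232
```

```bash
python3 -c "
from h import *
st();print(ang()); wheel()"
```

```text
10.07 pos [0.4794 0.2285 0.0804] head -17.7 down [-0.008 -0.011 -1.   ] F [-8.9 -8.9 16.9] w 0.0232 q [-0.38  0.46 -0.23  2.    0.16  0.71 -2.59]
(np.float64(158.0937418722598), np.float64(0.1381183060041697))
top [(np.float64(21.5), 47, 76), (np.float64(-33.4), 45, 25), (np.float64(-46.2), 45, 28), (np.float64(-57.2), 47, 55), (np.float64(99.5), 1, 187), (np.float64(91.4), 48, 77), (np.float64(-126.1), 45, 78), (np.float64(161.3), 47, 78)]
side [(np.float64(-55.3), 57, 177), (np.float64(-120.9), 48, 49), (np.float64(15.0), 47, 57), (np.float64(166.6), 44, 63), (np.float64(89.6), 44, 72)]
```

Next driving stroke (third).

>>> drive_tool(
  commands=[
    {"linear": [-0.001,0.011,-0.001],"dr": [0.5,0.5,-3],"jaw": 1},
    {"linear": [0.0005,0.012,0],"dr": [0,0,-5],"jaw": 1},
    {"linear": [0.0005,0.012,0],"dr": [0,0,-5],"jaw": 1},
    {"linear": [0.0005,0.012,0],"dr": [0,0,-5],"jaw": 1},
    {"linear": [0.0005,0.012,0],"dr": [0,0,-5],"jaw": 1},
    {"linear": [0.0005,0.01,0],"dr": [0,0,-4],"jaw": 1},
    {"linear": [0,0.006,0],"dr": [0,0.5,0],"jaw": 1},
  ],
)

```text
clock: 11.05
tcp_pos: [0.4722, 0.1557, 0.0806]
orientation: [3.128, 0.288, 0.013]
contact_force: [-0.6, 3.6, -0.9]
grip_width: 0.0228
```

>>> drive_tool(
  commands=[
    {"linear": [0,0.006,0],"dr": [0,0,-1],"jaw": 1},
    {"linear": [0,0.005,0],"dr": [0,0,-1],"jaw": 1},
    {"linear": [0,0.004,0],"dr": [0,0,-1],"jaw": 1},
  ],
)

```text
clock: 11.42
tcp_pos: [0.4745, 0.1443, 0.0805]
orientation: [-3.116, -0.382, -0.015]
contact_force: [-3.8, 4.9, -0.3]
grip_width: 0.0233
```

```bash
python3 -c "
from h import *
st();print(ang()); wheel(); snap(3)"
```

```text
11.43 pos [0.4745 0.1443 0.0805] head 14.0 down [ 0.009  0.004 -1.   ] F [-3.8  4.9 -0.3] w 0.0233 q [-0.13  0.42 -0.36  2.09  0.23  0.66 -1.96]
(np.float64(193.83525904152793), np.float64(0.13694019938346744))
top [(np.float64(-8.1), 52, 23), (np.float64(-18.0), 48, 32), (np.float64(-29.8), 44, 60), (np.float64(47.8), 48, 75), (np.float64(110.8), 1, 184), (np.float64(-98.2), 44, 72), (np.float64(117.4), 48, 74), (np.float64(-172.3), 46, 74)]
side [(np.float64(-32.9), 56, 199), (np.float64(-95.7), 49, 51), (np.float64(-165.6), 46, 61), (np.float64(42.4), 45, 68), (np.float64(118.8), 43, 75)]
```

View pics/c3.png

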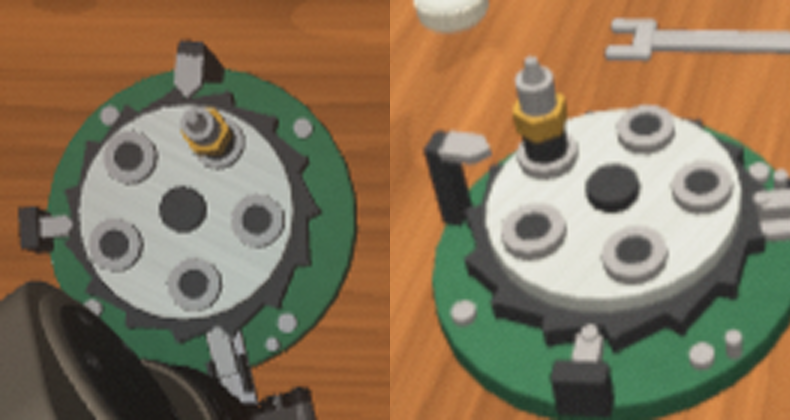

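>>> drive_tool(
  commands=[
    {"linear": [0,0.003,0],"dr": [0,0,0],"jaw": 1},
    {"linear": [0,-0.012,0],"dr": [0,0,4],"jaw": 1},
    {"linear": [0.0005,-0.012,0],"dr": [0,0,5],"jaw": 1},
    {"linear": [0.0005,-0.012,0],"dr": [0,0,5],"jaw": 1},
    {"linear": [0.0005,-0.012,0],"dr": [0,0,5],"jaw": 1},
    {"linear": [0.0005,-0.012,0],"dr": [0,0,5],"jaw": 1},
    {"linear": [0.0005,-0.011,0],"dr": [0,0,4],"jaw": 1},
    {"linear": [0.001,-0.007,0],"dr": [0,0,1],"jaw": 1},
  ],
)

```text
clock: 12.62
tcp_pos: [0.4753, 0.2143, 0.0805]
orientation: [3.104, -0.45, 0.004]
contact_force: [-10.8, -3.6, 11.9]
grip_width: 0.0228
```

>>> drive_tool(
  commands=[
    {"linear": [0.0005,-0.007,-0.001],"dr": [0,0,1],"jaw": 1},
    {"linear": [0.001,-0.006,0],"dr": [0,0,0],"jaw": 1},
    {"linear": [0.001,-0.004,0],"dr": [0,0,0],"jaw": 1},
  ],
)

```text
clock: 13.0
tcp_pos: [0.4787, 0.2258, 0.0804]
orientation: [3.09, -0.49, -0.009]
contact_force: [-7.5, -1.0, 6.8]
grip_width: 0.023
```

```bash
python3 -c "
from h import *
st();print(ang()); wheel()"
```

```text
13.0 pos [0.4787 0.2258 0.0804] head -18.0 down [-0.008 -0.012 -1.   ] F [-7.5 -1.   6.8] w 0.023 q [-0.38  0.46 -0.22  2.01  0.16  0.71 -2.59]
(np.float64(159.2498783841208), np.float64(0.13770644179498537))
top [(np.float64(-10.3), 51, 25), (np.float64(-20.4), 48, 36), (np.float64(-32.5), 43, 58), (np.float64(45.1), 47, 76), (np.float64(101.7), 1, 186), (np.float64(-101.1), 44, 71), (np.float64(114.4), 48, 76), (np.float64(-174.8), 46, 77)]
side [(np.float64(-35.2), 56, 183), (np.float64(-98.3), 49, 47), (np.float64(-168.2), 46, 57), (np.float64(39.2), 46, 63), (np.float64(115.3), 43, 72)]
```

Touch the stop, then the last stroke.

>>> drive_tool(
  commands=[
    {"linear": [0.001,-0.004,0],"dr": [0,0,0],"jaw": 1},
    {"linear": [0.001,-0.003,0],"dr": [0,0,0],"jaw": 1},
  ],
)

```text
clock: 13.35
tcp_pos: [0.4795, 0.2282, 0.0803]
orientation: [3.081, -0.501, -0.019]
contact_force: [-12.3, -8.2, 15.2]
grip_width: 0.0229
```

>>> drive_tool(
  commands=[
    {"linear": [-0.001,0.011,-0.001],"dr": [0.5,0.5,-3],"jaw": 1},
    {"linear": [0.0005,0.012,0],"dr": [0,0,-5],"jaw": 1},
    {"linear": [0.0005,0.012,0],"dr": [0,0,-5],"jaw": 1},
    {"linear": [0.0005,0.012,0],"dr": [0,0,-5],"jaw": 1},
    {"linear": [0.0005,0.012,0],"dr": [0,0,-5],"jaw": 1},
    {"linear": [0.0005,0.01,0],"dr": [0,0,-4],"jaw": 1},
    {"linear": [0,0.006,0],"dr": [0,0.5,0],"jaw": 1},
  ],
)

```text
clock: 14.22
tcp_pos: [0.4723, 0.1529, 0.0804]
orientation: [3.125, 0.242, 0.006]
contact_force: [-8.2, 2.3, 2.9]
grip_width: 0.0228
```

>>> drive_tool(
  commands=[
    {"linear": [0,0.006,0],"dr": [0,0,-1],"jaw": 1},
    {"linear": [0,0.005,0],"dr": [0,0,-1],"jaw": 1},
    {"linear": [0,0.004,0],"dr": [0,0,-1],"jaw": 1},
    {"linear": [0,0.003,0],"dr": [0,0,0],"jaw": 1},
  ],
)

```text
clock: 14.72
tcp_pos: [0.4741, 0.1435, 0.0804]
orientation: [-3.121, -0.331, -0.009]
contact_force: [-3.4, 11.7, -0.9]
grip_width: 0.0227
```

```bash
python3 -c "
from h import *
st();print(ang()); wheel(); snap(4)"
```

```text
14.72 pos [0.4741 0.1435 0.0804] head 12.1 down [ 0.005  0.004 -1.   ] F [-3.4 11.7 -0.9] w 0.0227 q [-0.13  0.42 -0.35  2.09  0.22  0.66 -1.99]
(np.float64(194.087991733614), np.float64(0.13755563167138526))
top [(np.float64(5.8), 51, 37), (np.float64(-4.7), 44, 66), (np.float64(71.0), 48, 74), (np.float64(-72.8), 45, 75), (np.float64(111.0), 1, 181), (np.float64(140.6), 47, 71), (np.float64(-147.3), 45, 72)]
side [(np.float64(-72.9), 50, 48), (np.float64(-141.5), 47, 53), (np.float64(144.1), 44, 71), (np.float64(67.0), 44, 73)]
```

View pics/c4.png

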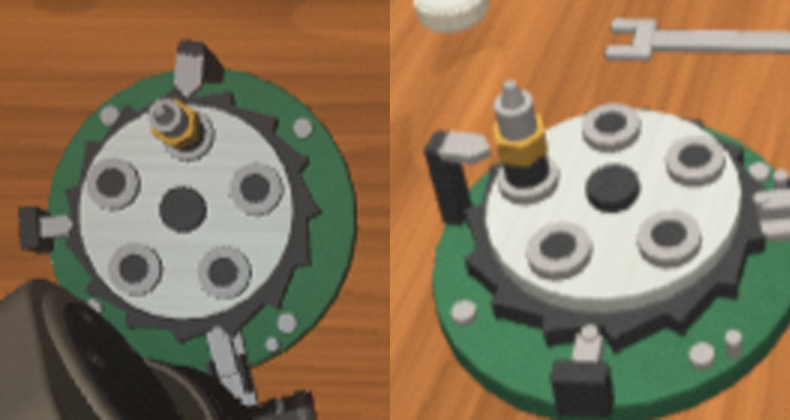

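>>> drive_tool(
  commands=[
    {"linear": [0,0,0],"dr": [0,0,0],"jaw": 1},
    {"linear": [0,0,0],"dr": [0,0,0],"jaw": 0.5},
    {"linear": [0,0,0],"dr": [0,0,0],"jaw": 0},
    {"linear": [0,0,0],"dr": [0,0,0],"jaw": 0},
    {"linear": [0,0,0],"dr": [0,0,0],"jaw": 0},
  ],
)

```text
clock: 15.55
tcp_pos: [0.4762, 0.1414, 0.0806]
orientation: [-3.124, -0.322, -0.013]
contact_force: [-0.2, -0.4, 0.6]
grip_width: 0.0858
```

```bash
python3 -c "
from h import *
st();print(ang()); wheel(); cv2.imwrite('pics/side5.png',viewer.grab_frame('side')[:,:,::-1])"
```

```text
15.55 pos [0.4762 0.1414 0.0806] head 11.8 down [ 0.008  0.002 -1.   ] F [-0.2 -0.4  0.6] w 0.0858 q [-0.13  0.42 -0.34  2.09  0.23  0.66 -1.99]
(np.float64(195.1786256551176), np.float64(0.13608022754755983))
top [(np.float64(5.7), 51, 38), (np.float64(-4.5), 44, 65), (np.float64(71.1), 48, 75), (np.float64(-72.8), 45, 75), (np.float64(108.6), 1, 180), (np.float64(140.6), 47, 70), (np.float64(-147.6), 45, 74)]
side [(np.float64(-73.1), 50, 47), (np.float64(-141.5), 47, 52), (np.float64(144.1), 44, 71), (np.float64(67.0), 44, 74)]
```

View pics/side5.png

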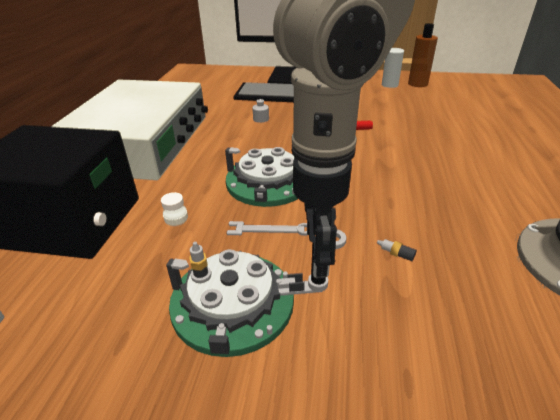

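Released with no force, the wheel angles are unchanged, and the injector at (199,260) stands at the pointer. I'll lift straight up.

>>> drive_tool(
  commands=[
    {"linear": [0,0,-0.015],"dr": [0,0,0],"jaw": 0},
    {"linear": [0,0,-0.02],"dr": [0,0,0],"jaw": 0},
    {"linear": [0,0,-0.025],"dr": [0,0,0],"jaw": 0},
    {"linear": [0,0,-0.03],"dr": [0,0,0],"jaw": 0},
    {"linear": [0,0,-0.03],"dr": [0,0,0],"jaw": 0},
    {"linear": [-0.02,0,-0.03],"dr": [0,0,0],"jaw": 0},
    {"linear": [0,0,0],"dr": [0,0,0],"jaw": 0},
  ],
)

```text
clock: 16.58
tcp_pos: [0.455, 0.1381, 0.2412]
orientation: [-3.122, -0.325, -0.019]
contact_force: [0.2, -0.3, -0.9]
grip_width: 0.0857
```

```bash
python3 -c "
from h import *
st(); wheel(); cv2.imwrite('pics/side6.png',viewer.grab_frame('side')[:,:,::-1]);snap(6)"
```

```text
16.57 pos [0.455  0.1381 0.2412] head 11.9 down [ 0.012  0.004 -1.   ] F [ 0.2 -0.3 -0.9] w 0.0857 q [-0.06  0.16 -0.41  1.99  0.08  1.   -1.86]
top [(np.float64(5.9), 51, 36), (np.float64(-4.5), 44, 65), (np.float64(71.0), 48, 74), (np.float64(-72.8), 44, 72), (np.float64(108.6), 1, 180), (np.float64(140.5), 47, 69), (np.float64(-147.5), 45, 71)]
side [(np.float64(-73.1), 50, 47), (np.float64(-141.7), 47, 53), (np.float64(144.1), 44, 71), (np.float64(67.2), 44, 74)]
```

View pics/side6.png

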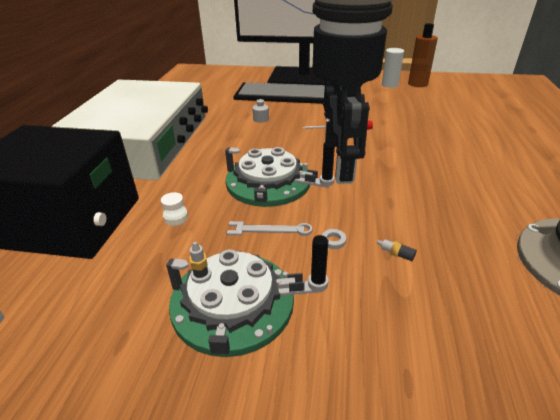

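View pics/c6.png

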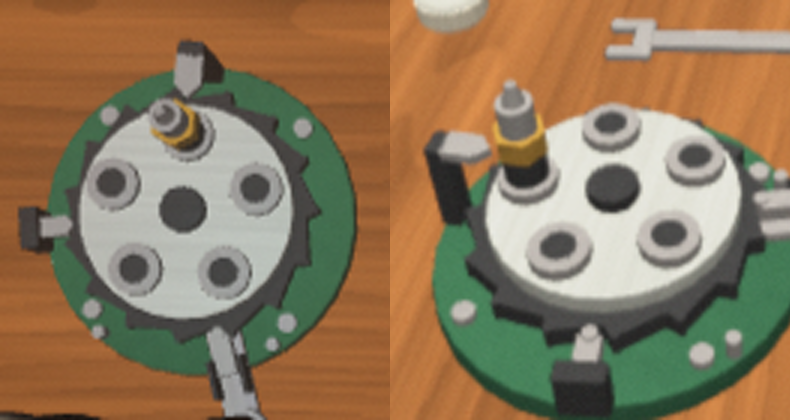

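The gripper is clear and everything is still. The injector socket at (188,133), the pointer tip at (187,97) and the hub at (183,209) line up in the top view, and the lever rests at its end stop.

```bash
python3 -c "
from h import *
print(job.hand_in())"
```

```text
the job is handed in; nothing more can be done
None
```

The injector now stands at the fixed pointer and not past it. I gripped the lever handle and made four working strokes, a short first step of about 12° and then three full teeth of 24°. I then let go with the lever left at its end-of-stroke stop, lifted clear and handed in at about 17 s.

- **Injector position:** in the last pictures the injector's socket, the pointer tip and the hub line up in the top view. The wheel angles did not change when I released the handle or when I lifted away.
- **Stops:** each working stroke ended at about 194° in the world frame, three of them against a reaction of roughly 12 to 17 N. The third ended at the same angle reading only 5 N, and I nudged it 3 mm further before returning. The largest force I read was about 28 N in all, at the clockwise stop.
- **Disagreement between estimates:** the pointer's direction came out between -2° and -4° depending on the method (socket pattern, pointer tip or lever stop). That is small against a 24° tooth, so the tooth count is not in doubt.
- **Spare turntable:** the arm passed above it with about 0.1 m to spare, and it looks unchanged.

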